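# Key a model carrier into the bench stand

### The job

Take the dust cover off the model stand and set it down in the steel tray, knob up. Then put the model carrier (the stone model whose round plate has three ears and a spigot underneath) on the stand's collar and, pressing only lightly, turn it until its ears drop into the collar's slots and it sits fully home and level; let it go there. Leave everything else on the bench where it stands.

Things in the scene. Friction and masses are not known exactly. Their poses are not given: they have to be found in the camera images.
- stand: Round grey weighted stand, fixed, 110 mm across, 22 mm high. On it a dark disc (88 mm across, top at 30 mm) carries an aluminium collar, 65 mm outer diameter, 30 to 46 mm high. Disc and collar are braked: they do not turn under light handling, but the direction of the collar's slots differs every time and is NOT given by this yaw. Origin: centre of the underside, z up.
- stand_seat (a point): Stand's axis at the collar's top face (46 mm above the bench). The collar has a 36 mm bore down to the disc and three straight radial slots 16 mm wide, 120 degrees apart, cut right through its wall, full height. Their direction is in no entry: find it by looking from above once the cover is off, or by feel (turn under light pressure; 120 degrees is always enough).
- cover: Loose aluminium dust cover, 0.1 kg, on the collar at the start, hiding the slots; just lifts off. From below: spigot 32 mm diameter, 0 to 6 mm (in the bore); flange 68 mm diameter, 6 to 11 mm; upright round knob 22 mm diameter, 11 to 35 mm. Origin: centre of the spigot's underside, z up; it starts 6 mm below stand_seat.
- tray: Open steel tray, fixed, 120 (x) x 110 (y) mm, walls 3 mm thick and 18 mm high, floor about 3 mm thick. It may stand on the left or the right. Origin: centre of the underside.
- carrier: Model carrier, 0.16 kg, stands on its spigot. From below: spigot 32 mm diameter, 0 to 14 mm; three ears 9 mm wide, 6 to 14 mm high, reaching 34 mm from the axis, at 0, +120, -120 degrees from its x axis; grey plate 54 mm diameter, 14 to 20 mm; cream stone model block 20 to 46 mm, 44 mm along x, 34 mm along y, teeth 9 mm above it. Origin: centre of the spigot's underside, z up.
- carrier_grip (a point): Middle of the carrier's stone block, 33 mm above its origin; grip across the 34 mm width (its y). On the collar with ears off the slots, the spigot enters the bore 6 mm and the ears rest on the collar (origin 6 mm below stand_seat). With ears over slots (within about 0.1 rad when centred) it drops 8 mm more, plate on collar: origin 14 mm below stand_seat. Any of the three positions will do.
- model_round: Look-alike bystander: a 44 x 34 x 26 mm cream stone dental model block (44 along its x, 34 along its y) with a 9 mm high arch of teeth on top, on a plain round grey base 60 mm diameter, 14 mm high, no ears, no spigot. Origin: centre of the underside.
- model_square: Look-alike bystander: a 44 x 34 x 26 mm cream stone dental model block (44 along its x, 34 along its y) with a 9 mm high arch of teeth on top, on a plain rectangular grey base 62 x 52 mm, 14 mm high. Origin: centre of the underside.
- pots: Fixed black rack 100 x 110 mm with six small glass pots, 53 mm high in all. It stands on the other side from the tray. Origin: centre of the underside.
- dropper: White dropper bottle, 28 mm diameter, 70 mm high, loose, near the stand. Origin: centre of the underside.
- jar: Small pale jar with white lid, 36 mm diameter, 42 mm high, loose, near the stand. Origin: centre of the underside.
- cup: Paper cup, 66 mm diameter at the rim, 85 mm high, loose, beyond the stand. Origin: centre of the underside.
- knife: Wax knife with dark wooden handle and small steel blade, 163 mm long, 10 mm thick, lying along its x on the bench beyond the stand. Origin: near its middle, on the underside.

How it is judged:
On the way, in this order (a step that is already met when the one before it is completed fails the run):
1. the dust cover stands in the tray, knob up, released (x of cover in the frame of tray between -0.055 and 0.055 m and y of cover in the frame of tray between -0.05 and 0.05 m and height (world z) of cover below 0.014 m and angle between cover's own z axis and vertical below 0.2 rad and linear speed of cover below 0.02 m/s and contact force between cover and the fingers below 0.1 N), for 0.2 s.
2. the carrier has dropped into the collar's slots (z of carrier in the frame of stand_seat below -0.0115 m and horizontal distance between carrier and stand_seat below 0.004 m and angle between carrier's own z axis and vertical below 0.07 rad), for 0.2 s.
At the end, for the whole second after the job is handed in: The carrier is keyed fully home in the collar: origin more than 11.5 mm below stand_seat (14 mm when home), within 4 mm of the axis, tilt under 0.07 rad, at rest. The cover rests flat in the tray (inside its walls, knob up, tilt under 0.2 rad) (all of step 1 and all of step 2 and linear speed of carrier below 0.01 m/s); the robot touches nothing.
It fails at once if another thing on the bench was pushed more than 25 mm (distance of any of model_round, model_square, dropper, jar, cup, knife from where it was at the start of the episode above 0.025 m).
It fails at once if an upright bystander was knocked over (angle between any of model_round, model_square, dropper, jar, cup's own z axis and vertical above 0.5 rad).
It fails at once if the carrier was forced onto the stand with more than 50 N (contact force between carrier and stand above 50 N).
It also fails if it takes over 70 s, if anything falls off the work surface, if the arm or the gripper's body presses on something with over 40 N, if the wrist force passes 120 N, or if a joint passes its speed limit or range.

### The arm

A 6-joint arm with a two-finger parallel gripper is mounted at the origin on the work surface. World frame = base frame: x ahead of the robot, y to its left, z up, the work surface at z = 0. Lengths are in m, angles in rad, forces in N, time in s.
With the tool pointing down it reaches from about 0.275 to 0.975 m from the base axis. Payload 8.4 kg.
Tool frame: the origin (TCP) lies on the centre line of the jaws, within the pads' length; the fingertips stand 8 mm ahead of it and the grasp point (between the pads) lies 11 mm behind it; z points along the fingers, y is the line along which they close (so a half turn about z gives the same grasp; the last joint's range is limited). The gripper opens to 92 mm and grips with 3 to 60 N. Pads are 20 mm wide; open, the fingers measure 128 mm over their backs; the gripper's body (75 mm by 189 mm) begins 69 mm behind the grasp point.
Start: joints at [-1.157, 0.353, 1.633, -0, 1.155, -0.002], TCP at [0.252, -0.572, 0.223] pointing down, gripper open.
Joint ranges: [-2.63, 2.63], [-0.92, 2.1], [0.06, 2.66], [-1.3, 4.44], [0, 2.69], [-3.02, 3.02]. Speed limits (rad/s): [2.22, 2.22, 2.79, 3.14, 3.14, 3.14].

### API

Orientations are given as a unit quaternion [w, x, y, z].
In Python, from rig import * gives the robot as it stands.
- The arm moves only by the tool carry_out, never from a script. Its argument "targets" is a list of rows, each a list of 4 numbers: the shift along the tool's x, y, z in mm, then the turn about the tool's z in degrees. A call has 1 to 20 rows; each row shifts and turns the commanded pose from where the row before left it, along the tool's axes as they then stand; what a row does not reach is not made up. A row lasts 1/8 s, in which the tool goes at most 62.5 mm and 10.7 degrees, less where a joint would pass 70% of its speed; a pose out of reach is approached as far as the arm can. A call with a gripper value outside its range is refused whole. "claw" is the finger opening in mm, from 0 to 91.9, set as the call begins (left out, the last holds). The fingers move at their own pace and stop on an object; "grip_force" is the grip in N (left out, the last holds). Time passes only in rows, so rows that do not move let the fingers close. It gives the time, the measured TCP pose, the force, the opening and the grip force at its end, in the units of the state.
- get_state(): the state, without advancing time (a new reading comes with each control period).
- get_image(name): name is "side" or "top"; returns a dict with "img" (420x560x3 uint8, red, green, blue), "depth" (420x560 float32, m along the optical axis (not along the pixel's ray), 0 where there is no reading), "fx", "fy", "cx", "cy" (pixels), "R" (3x3) and "t" (3): a world point X has camera coordinates R X + t. Camera axes: x right, y down, z forward; pixel columns grow to the right and rows downward; lengths in m; the calibration is good to about 2 mm. A picture is of the moment at which its call begins.
- hand_in(): hands the job in; it is judged then, once.
The state is a dict: "t": time; "joint_positions": joint angles; "qd": joint speeds; "joint_torque": joint torques, N m; "tcp_pos": TCP position; "ee_rot": TCP orientation; "wrist_force": force on the tool from outside, world axes, zero at the start; "torque": the same for the moment, N m; "gripper_width": opening from 0.0 (shut) to 1.0 (fully open); "grasp_force": force on a finger pad.
Only numpy, scipy, OpenCV 4.12 (cv2) and the standard library are available. Lean on these libraries where they do the work, as an engineer would, in place of code of your own. Each camera call takes 0.05 s, during which the arm holds its last target. There are 200 camera calls.

## Working session

There is one attempt and no reset: what is moved stays moved. The work goes in short steps, Python scripts to look and compute and a tool call to move; the robot and the scene stay as the last step left them, time stands still between calls to the robot, and variables do not carry over. Pictures are saved under pics/ and viewed, at most 10 in all, crops included, and the job is handed in when it is done.

Besides the shell and the picture viewer there is one more tool, called after "Call:" as name([rows], argument=value, ...), one row to a line, values as JSON. carry_out: Moves the arm, as the interface text tells. Its arguments: {"type":"object","properties":{"targets":{"type":"array","items":{"type":"array","items":{"type":"number"}}},"claw":{"type":"number"},"grip_force":{"type":"number"}},"required":["targets"]}

```bash
mkdir -p pics; cat > h.py <<'E'
from rig import *
import numpy as np, cv2
def cast(d,u,v,z):
    r=d["R"].T@np.array([(u-d["cx"])/d["fx"],(v-d["cy"])/d["fy"],1.]); c=-d["R"].T@d["t"]
    return c+r*(z-c[2])/r[2]
def cloud(d):
    v,u=np.mgrid[:420,:560]; D=d["depth"]
    P=np.stack([(u-d["cx"])/d["fx"]*D,(v-d["cy"])/d["fy"]*D,D],-1)
    P=(P-d["t"])@d["R"]; P[D==0]=np.nan; return P
def save(d,n): cv2.imwrite("pics/"+n,d["img"][:,:,::-1])
E
python3 - <<'E'
from h import *
for n in("top","side"):
    d=get_image(n);save(d,n+"0.png");np.savez("/tmp/"+n+".npz",**d)
    print(n,d["fx"],d["cx"],d["cy"],-d["R"].T@d["t"],d["R"].round(3).tolist())
s=get_state();print(s)
E
```

```text
top 427.99633569538213 279.56317655071956 208.49227863181443 [4.69393748e-01 4.29263739e-04 8.62909920e-01] [[-0.019, -1.0, 0.002], [-0.986, 0.018, -0.166], [0.166, -0.006, -0.986]]
side 421.5327077587752 274.80220793464343 215.78826154422273 [0.18183372 0.50563894 0.65392474] [[-0.765, -0.644, 0.013], [-0.437, 0.504, -0.745], [0.473, -0.576, -0.667]]
{'t': 0.1, 'joint_positions': array([-1.15739916e+00,  3.53584291e-01,  1.63403548e+00,  3.16468758e-07,
        1.15520656e+00, -2.40746942e-03]), 'qd': array([-0.00050788, -0.00295451, -0.00156289,  0.00141184,  0.00114916,
       -0.00106082]), 'joint_torque': array([-4.51283386e-04, -5.94904053e+01, -3.34932518e+01,  6.98907673e-02,
        1.83699169e-02, -2.41883885e-05]), 'tcp_pos': array([ 0.25227841, -0.57135622,  0.22194578]), 'ee_rot': array([-6.03890717e-04,  9.78465873e-01,  2.06407741e-01, -1.25725399e-04]), 'wrist_force': array([ 0.27648769,  0.17911327, -0.21442126]), 'torque': array([ 0.0417151 , -0.05355674, -0.0318844 ]), 'grasp_force': 0.0, 'gripper_width': 1.0016454331706561}
```

View pics/top0.png

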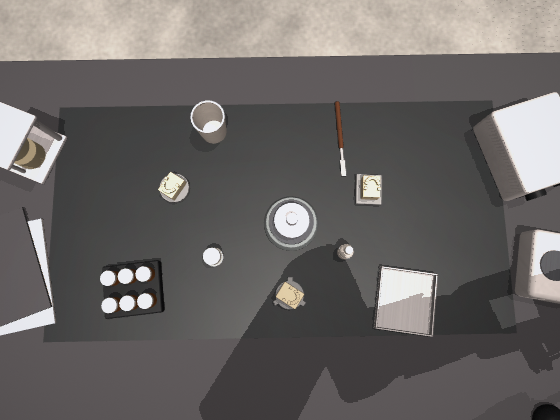

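View pics/side0.png

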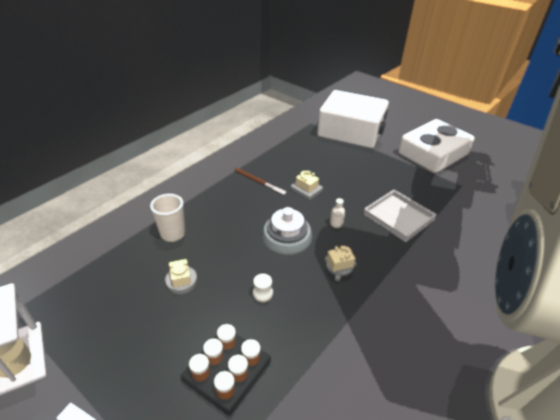

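The top view shows the knob/cover at (291,218), the carrier with ears at (290,294), the tray at (406,300), the dropper at (345,251), the jar at (213,256), model_square at (370,187) and model_round at (173,187). In the side view, the knob is at (288,214), the carrier at (341,260) and the tray at (400,214).

```bash
cat > m.py <<'E'
from h import *
T=np.load("/tmp/top.npz");S=np.load("/tmp/side.npz")
def blob(d,box,f,zr):
    P=cloud(d);u0,u1,v0,v1=box;m=np.zeros((420,560),bool);m[v0:v1,u0:u1]=1
    m&=f(d["img"].astype(int))&(P[...,2]>zr[0])&(P[...,2]<zr[1]);return m,P
any_=lambda i:i[...,0]>=0
def rep(n,m,P):
    q=P[m]; c=cv2.minEnclosingCircle(q[:,:2].astype(np.float32)); r=cv2.minAreaRect(q[:,:2].astype(np.float32))
    print(n,m.sum(),"z med/max",np.median(q[:,2]).round(4),q[:,2].max().round(4),"mean",q[:,:2].mean(0).round(4),"circ",np.round(c[0],4),round(c[1],4),"rect",np.round(r[0],4),np.round(r[1],4),round(r[2],1))
for n,d,kb,cb,tb,db,sb in(("top",T,(260,325,190,250),(265,315,270,320),(368,445,258,340),(330,360,235,265),(255,330,188,255)),("side",S,(260,318,198,250),(318,365,238,285),(355,445,182,245),(325,350,195,230),(255,318,198,255))):
    print(n)
    rep("knob",*blob(d,kb,any_,(.068,.09)))
    rep("flange",*blob(d,kb,any_,(.046,.056)))
    rep("block",*blob(d,cb,any_,(.040,.050)))
    rep("teeth",*blob(d,cb,any_,(.050,.070)))
    rep("plate",*blob(d,cb,any_,(.009,.024)))
    rep("traywall",*blob(d,tb,any_,(.012,.03)))
    rep("dropper",*blob(d,db,any_,(.03,.09)))
    rep("standbase",*blob(d,sb,any_,(.016,.026)))
c=T["img"][262:324,258:322,::-1];c2=S["img"][232:292,310:374,::-1]
f=lambda x:cv2.resize(cv2.convertScaleAbs(x,alpha=1.5),(400,400),interpolation=cv2.INTER_CUBIC)
cv2.imwrite("pics/car.png",np.hstack([f(c),f(c2)]))
E
python3 m.py
```

```text
top
knob 111 z med/max 0.0762 0.0801 mean [ 0.5831 -0.0259] circ [ 0.5832 -0.0259] 0.011 rect [ 0.5831 -0.0263] [0.0211 0.0199] 43.4
flange 843 z med/max 0.0524 0.056 mean [ 0.5829 -0.0257] circ [ 0.5836 -0.0261] 0.0339 rect [ 0.5833 -0.0256] [0.0653 0.0662] 88.0
block 335 z med/max 0.0471 0.05 mean [ 0.4434 -0.0178] circ [ 0.4425 -0.0196] 0.026 rect [ 0.4424 -0.0196] [0.0438 0.0339] 57.3
teeth 96 z med/max 0.0552 0.0588 mean [ 0.4394 -0.0255] circ [ 0.4432 -0.0203] 0.0179 rect [ 0.4409 -0.0203] [0.0316 0.033 ] 27.8
plate 234 z med/max 0.0208 0.024 mean [ 0.4438 -0.0186] circ [ 0.4424 -0.0198] 0.034 rect [ 0.4448 -0.0154] [0.059  0.0597] 13.6
traywall 507 z med/max 0.0184 0.023 mean [ 0.4251 -0.2478] circ [ 0.4266 -0.2455] 0.0806 rect [ 0.4267 -0.246 ] [0.1119 0.1199] 80.9
dropper 183 z med/max 0.0492 0.0735 mean [ 0.5221 -0.1275] circ [ 0.5231 -0.1299] 0.0144 rect [ 0.5228 -0.1299] [0.0268 0.0268] 84.0
standbase 567 z med/max 0.0228 0.026 mean [ 0.5769 -0.0248] circ [ 0.5834 -0.026 ] 0.0531 rect [ 0.5834 -0.0266] [0.1037 0.1027] 89.2
side
knob 82 z med/max 0.076 0.079 mean [ 0.5813 
[... 301 characters left out ...]
rect [ 0.4416 -0.0166] [0.0452 0.0351] 55.8
teeth 93 z med/max 0.0549 0.0589 mean [ 0.4389 -0.0214] circ [ 0.442  -0.0177] 0.018 rect [ 0.4401 -0.0214] [0.027  0.0329] 57.8
plate 193 z med/max 0.0204 0.0235 mean [ 0.4337 -0.0031] circ [ 0.4417 -0.0167] 0.0344 rect [ 0.4376 -0.01  ] [0.0619 0.0531] 27.6
traywall 469 z med/max 0.017 0.0224 mean [ 0.4252 -0.2399] circ [ 0.4264 -0.242 ] 0.0812 rect [ 0.426 -0.243] [0.1142 0.121 ] 81.3
dropper 187 z med/max 0.0477 0.0737 mean [ 0.5202 -0.1218] circ [ 0.5233 -0.1264] 0.0148 rect [ 0.5209 -0.1237] [0.0267 0.0223] 34.0
standbase 378 z med/max 0.0226 0.0258 mean [0.5651 0.0007] circ [ 0.5816 -0.0212] 0.0524 rect [ 0.5761 -0.0127] [0.1034 0.0813] 34.7
```

View pics/car.png

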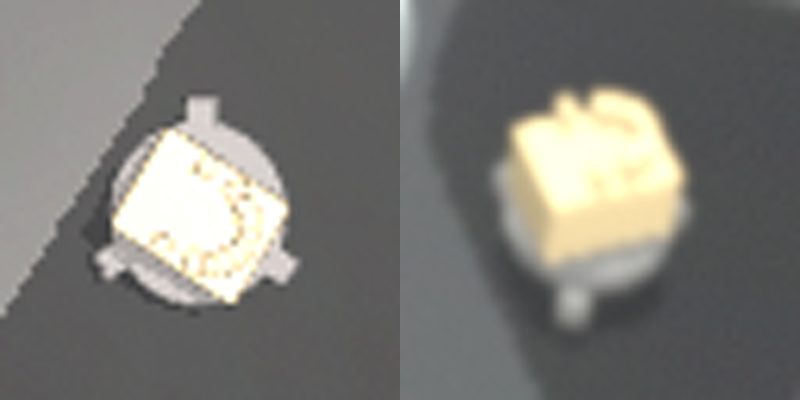

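The crop shows the carrier's ears pointing up, lower left and lower right in the top view. The block's long axis runs toward the lower-right ear, so the carrier's yaw is about -122.7°. Heights match the text: knob 76 mm, flange 52 mm, block 47 mm, plate 20 mm. The averaged positions are cover (0.583,-0.025), carrier (0.442,-0.018) and tray (0.4265,-0.2445). Next I move above the knob.

Call:
carry_out([
  [0,0,0,-10],
  [0,0,0,-10],
  [0,0,0,-10],
  [0,0,0,-3.5],
  [40,-1,0,0],
  [40,-1,0,0],
  [40,-1,0,0],
  [40,-1,0,0],
  [40,-1,0,0],
  [40,-1,0,0],
  [40,-1,0,0],
  [40,-1,0,0],
  [40,-1,0,0],
  [40,-1,0,0],
  [40,-1,0,0],
  [40,-1,0,0],
  [40,-1,0,0],
  [40,-1,0,0],
  [40,-1,0,0],
  [38,-1,0,0],
], claw=60)

```text
t: 2.6
tcp_pos: [0.5838, -0.0248, 0.2223]
ee_rot: [-0.0, 0.877, 0.48, -0.0]
wrist_force: [-0.4, -1.0, 0.5]
gripper_width: 0.656
grasp_force: 0.0
```

```bash
cat >> h.py <<'E'
from scipy.spatial.transform import Rotation as Ro
def go(x,y,z,phi=None):
    s=get_state();q=s["ee_rot"];R=Ro.from_quat([q[1],q[2],q[3],q[0]]).as_matrix()
    p=np.degrees(np.arctan2(R[1,0],R[0,0]))
    print("t",round(s["t"],2),"tcp",s["tcp_pos"].round(4),"phi",p.round(2),"tilt",R[:,2].round(3),"F",s["wrist_force"].round(2),"w",round(s["gripper_width"]*91.9,1),"gf",round(s["grasp_force"],1),"q6",s["joint_positions"][5].round(2))
    print("shift mm",(R.T@(np.array([x,y,z])-s["tcp_pos"])*1000).round(1), "turn",None if phi is None else round(p-phi,2))
E
python3 -c "
from h import *
go(.583,-.025,.062,57.3)"
```

```text
t 2.6 tcp [ 0.5838 -0.0248  0.2223] phi 57.33 tilt [-0.001  0.    -1.   ] F [-0.4  -1.04  0.47] w 60.3 gf 0.0 q6 0.53
shift mm [ -0.5  -0.5 160.3] turn 0.03
```

Call:
carry_out([
  [0,0,20,0],
  [0,0,25,0],
  [0,0,25,0],
  [0,0,25,0],
  [0,0,25,0],
  [0,0,20,0],
  [0,0,12,0],
  [0,0,6,0],
  [0,0,2,0],
  [0,0,0,0],
])

```text
t: 3.85
tcp_pos: [0.5838, -0.0261, 0.063]
ee_rot: [0.0, 0.877, 0.48, 0.0]
wrist_force: [0.2, 0.5, 0.6]
gripper_width: 0.65
grasp_force: 0.0
```

Call:
carry_out([
  [0,0,0,0],
  [0,0,0,0],
  [0,0,0,0],
  [0,0,0,0],
  [0,0,0,0],
  [0,0,0,0],
], claw=10, grip_force=15)

```text
t: 4.6
tcp_pos: [0.5834, -0.0261, 0.0626]
ee_rot: [-0.0, 0.877, 0.48, 0.0]
wrist_force: [-0.4, -0.5, 0.6]
gripper_width: 0.231
grasp_force: 15.0
```

```bash
python3 -c "
from h import *
go(.583,-.025,.16,57.3)"
```

```text
t 4.6 tcp [ 0.5834 -0.0261  0.0626] phi 57.32 tilt [ 0.  0. -1.] F [-0.42 -0.48  0.57] w 21.2 gf 15.0 q6 0.52
shift mm [  0.7  -1.  -97.4] turn 0.02
```

Call:
carry_out([
  [0,0,-10,0],
  [0,0,-20,0],
  [0,0,-30,0],
  [0,0,-30,0],
  [0,0,-20,0],
  [0,0,-10,0],
  [-14,-0.7,0,0],
  [-27,-1.4,0,0],
  [-27,-1.4,0,0],
  [-27,-1.4,0,0],
  [-27,-1.4,0,0],
  [-27,-1.4,0,0],
  [-27,-1.4,0,0],
  [-27,-1.4,0,0],
  [-27,-1.4,0,0],
  [-27,-1.4,0,0],
  [-12,-0.7,0,0],
  [0,0,0,0],
  [0,0,0,0],
])

```text
t: 6.98
tcp_pos: [0.4266, -0.2445, 0.1824]
ee_rot: [-0.0, 0.877, 0.48, 0.0]
wrist_force: [0.1, 0.1, -1.2]
gripper_width: 0.235
grasp_force: 15.0
```

```bash
python3 - <<'E'
from h import *
go(.4265,-.2445,.026,57.3)
d=get_image("top");save(d,"top1.png");np.savez("/tmp/top1.npz",**d)
e=get_image("side");np.savez("/tmp/side1.npz",**e)
cv2.imwrite("pics/p1.png",np.hstack([cv2.resize(d["img"][180:260,250:330,::-1],(400,400),interpolation=cv2.INTER_CUBIC),cv2.resize(e["img"][150:270,330:450,::-1],(400,400))]))
P=cloud(e); q=P[200:228,385:415]; q=q[(q[...,2]<.012)];print("floor",np.median(q[:,2]) if len(q) else None)
T=np.load("/tmp/top.npz");q=cloud(T)[285:320,390:425];print(np.nanmedian(q[...,2]))
E
```

```text
t 6.97 tcp [ 0.4266 -0.2445  0.1824] phi 57.33 tilt [-0.  0. -1.] F [ 0.09  0.1  -1.17] w 21.6 gf 15.0 q6 0.05
shift mm [-1.000e-01 -0.000e+00  1.564e+02] turn 0.03
floor 0.004398217738686513
0.004345718626287107
```

View pics/p1.png

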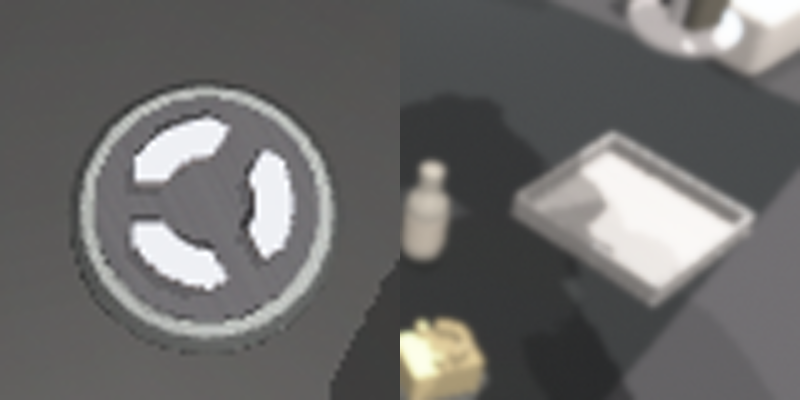

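The crop shows the collar's three slots, pointing image-left, upper right and lower right. The cover hangs in the gripper over the tray. I lower and release it, then compute the slot angles.

Call:
carry_out([
  [0,0,15,0],
  [0,0,25,0],
  [0,0,30,0],
  [0,0,30,0],
  [0,0,25,0],
  [0,0,15,0],
  [0,0,8,0],
  [0,0,4,0],
  [0,0,2,0],
  [0,0,1,0],
  [0,0,0,0],
])

```text
t: 8.45
tcp_pos: [0.4266, -0.2451, 0.0279]
ee_rot: [0.0, 0.877, 0.48, 0.0]
wrist_force: [-0.6, -0.3, -1.1]
gripper_width: 0.233
grasp_force: 15.0
```

```bash
cat > slots.py <<'E'
from h import *
go(.4265,-.2445,.026,57.3)
for n,box in(("top1",(255,325,190,255)),("side1",(255,318,198,255))):
    d=np.load(f"/tmp/{n}.npz");P=cloud(d);u0,u1,v0,v1=box
    m=np.zeros((420,560),bool);m[v0:v1,u0:u1]=1
    m&=(P[...,2]>.041)&(P[...,2]<.052)
    v,u=np.nonzero(m);q=np.array([cast(d,a,b,.046)[:2] for a,b in zip(u,v)]);
    c,r=cv2.minEnclosingCircle(q.astype(np.float32));c=np.array(c)
    print(n,len(q),"z",np.median(P[m][:,2]).round(4),"centre",c.round(4),"r",round(r,4))
    w=q-c;rr=np.hypot(*w.T);k=(rr>.021)&(rr<.031);a=np.degrees(np.arctan2(w[k,1],w[k,0]))
    # ring sectors: mean of exp(3ia) gives segment mid-direction; slots are 60 deg off
    mid=np.degrees(np.angle(np.exp(3j*np.radians(a)).mean()))/3
    print("slots",[(mid+60+120*i+180)%360-180 for i in range(3)])
    h=np.histogram(a%120,bins=24,range=(0,120))[0];print(h)
E
python3 slots.py
```

```text
t 8.45 tcp [ 0.4266 -0.2451  0.0279] phi 57.32 tilt [ 0.001 -0.    -1.   ] F [-0.6  -0.27 -1.13] w 21.4 gf 15.0 q6 0.05
shift mm [ 0.4 -0.4  1.9] turn 0.02
top1 433 z 0.0474 centre [ 0.5837 -0.0257] r 0.0336
slots [np.float64(88.47486610406077), np.float64(-151.52513389593923), np.float64(-31.525133895939234)]
[18 16 19 16 19 21 19 16 19 17 20 20 19 14  4  0  0  0  0  0  3 16 17 19]
side1 328 z 0.0471 centre [ 0.5816 -0.022 ] r 0.036
slots [np.float64(87.99941524043567), np.float64(-152.00058475956433), np.float64(-32.00058475956433)]
[11  9  9 10 11  9 11 11 10 10  9 11 11  7  8  2  0  0  0  2  2 12 12  9]
```

Call:
carry_out([
  [0,0,1,0],
  [0,0,0.5,0],
  [0,0,0,0],
])

```text
t: 8.82
tcp_pos: [0.4264, -0.2449, 0.0261]
ee_rot: [-0.0, 0.877, 0.48, -0.0]
wrist_force: [0.6, 1.0, -1.2]
gripper_width: 0.234
grasp_force: 15.0
```

Call:
carry_out([
  [0,0,0,0],
  [0,0,0,0],
  [0,0,0,0],
  [0,0,0,0],
  [0,0,-10,0],
  [0,0,-20,0],
  [0,0,-30,0],
  [0,0,-30,0],
  [0,0,-30,0],
  [0,0,-20,0],
  [0,0,-10,0],
  [0,0,0,0],
], claw=44)

```text
t: 10.32
tcp_pos: [0.4267, -0.2451, 0.1767]
ee_rot: [0.001, 0.877, 0.48, 0.0]
wrist_force: [-0.3, -0.6, -0.5]
gripper_width: 0.474
grasp_force: 0.0
```

```bash
python3 - <<'E'
from h import *
go(.442,-.018,.16,57.3)
d=get_image("side");np.savez("/tmp/side2.npz",**d);t=get_image("top");np.savez("/tmp/top2.npz",**t)
cv2.imwrite("pics/p2.png",np.hstack([cv2.resize(d["img"][150:270,330:450,::-1],(400,400)),cv2.resize(t["img"][240:340,360:460,::-1],(400,400))]))
E
```

```text
t 10.32 tcp [ 0.4267 -0.2451  0.1767] phi 57.32 tilt [ 0.001 -0.001 -1.   ] F [-0.3  -0.62 -0.53] w 43.5 gf 0.0 q6 0.05
shift mm [ 199.4 -109.7   16.5] turn 0.02
```

View pics/p2.png

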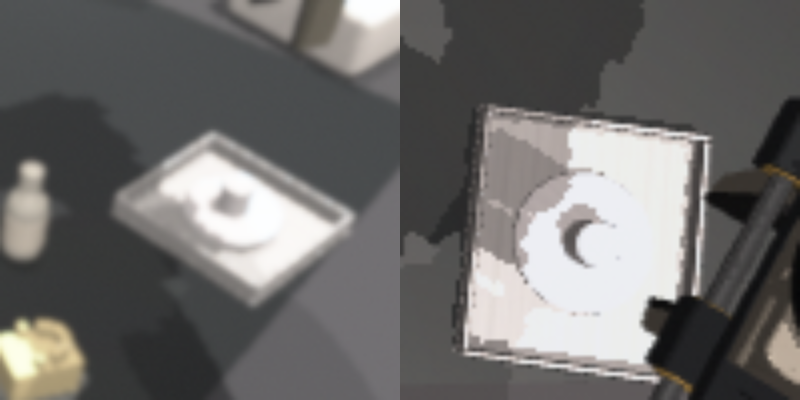

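The cover stands flat in the tray, knob up and released. Next I move to the carrier, trusting the top camera because it agreed with the knob grip.

Call:
carry_out([
  [10,-5.5,0,0],
  [20,-11,0,0],
  [20,-11,0,0],
  [20,-11,0,0],
  [20,-11,0,0],
  [20,-11,0,0],
  [20,-11,0,0],
  [20,-11,0,0],
  [20,-11,0,0],
  [20,-11,0,0],
  [8,-4,0,0],
  [0,0,15,0],
  [0,0,25,0],
  [0,0,25,0],
  [0,0,15,0],
  [0,0,0,0],
], claw=50)

```text
t: 12.42
tcp_pos: [0.441, -0.0201, 0.0948]
ee_rot: [-0.001, 0.878, 0.479, -0.001]
wrist_force: [0.5, 0.4, -0.4]
gripper_width: 0.546
grasp_force: 0.0
```

```bash
python3 - <<'E'
from h import *
go(.4424,-.0196,.031,57.3)
E
```

```text
t 12.43 tcp [ 0.441  -0.0201  0.0948] phi 57.3 tilt [-0.003  0.    -1.   ] F [ 0.47  0.35 -0.37] w 50.2 gf 0.0 q6 0.52
shift mm [ 1.3  1.1 63.8] turn -0.0
```

Call:
carry_out([
  [1,0.5,15,0],
  [0,0,20,0],
  [0,0,15,0],
  [0,0,8,0],
  [0,0,4,0],
  [0,0,1.5,0],
  [0,0,0,0],
])

```text
t: 13.3
tcp_pos: [0.4432, -0.0191, 0.0328]
ee_rot: [0.0, 0.877, 0.48, 0.0]
wrist_force: [-0.5, 0.5, 0.7]
gripper_width: 0.543
grasp_force: 0.0
```

Call:
carry_out([
  [0,0,0,0],
  [0,0,0,0],
  [0,0,0,0],
  [0,0,0,0],
  [0,0,0,0],
], claw=20, grip_force=15)

```text
t: 13.92
tcp_pos: [0.4431, -0.0191, 0.0328]
ee_rot: [0.0, 0.877, 0.48, 0.0]
wrist_force: [-0.7, -0.3, 5.9]
gripper_width: 0.369
grasp_force: 15.0
```

```bash
python3 - <<'E'
from h import *
go(.4424,-.0196,.16,57.3)
E
```

```text
t 13.93 tcp [ 0.4431 -0.0191  0.0328] phi 57.32 tilt [ 0.  0. -1.] F [-0.69 -0.29  5.87] w 33.9 gf 15.0 q6 0.52
shift mm [  -0.7   -0.3 -127.2] turn 0.02
```

Call:
carry_out([
  [0,0,-5,0],
  [0,0,-15,0],
  [0,0,-20,0],
  [0,0,-20,0],
  [0,0,-15,0],
  [0,0,0,8],
  [0,0,0,8],
  [0,0,0,8],
  [0,0,0,5],
  [8,5,0,0],
  [15,9,0,0],
  [20,12,0,0],
  [20,12,0,0],
  [20,12,0,0],
  [20,12,0,0],
  [13,7,0,0],
  [5,3.4,0,0],
  [0,0,0,0],
  [0,0,0,0],
])

```text
t: 16.3
tcp_pos: [0.5831, -0.0254, 0.1075]
ee_rot: [-0.0, 0.97, 0.245, -0.0]
wrist_force: [0.0, -0.9, -1.9]
gripper_width: 0.366
grasp_force: 15.0
```

```bash
python3 - <<'E'
from h import *
go(.5843,-.0254,.0735,28.3)
d=get_image("side");np.savez("/tmp/side3.npz",**d);t=get_image("top");np.savez("/tmp/top3.npz",**t)
cv2.imwrite("pics/p3.png",np.hstack([cv2.resize(d["img"][160:260,240:340,::-1],(400,400)),cv2.resize(t["img"][170:270,240:340,::-1],(400,400))]))
E
```

```text
t 16.3 tcp [ 0.5831 -0.0254  0.1075] phi 28.33 tilt [-0.001  0.    -1.   ] F [ 0.03 -0.9  -1.94] w 33.7 gf 15.0 q6 1.03
shift mm [ 1.1  0.5 34. ] turn 0.03
```

View pics/p3.png

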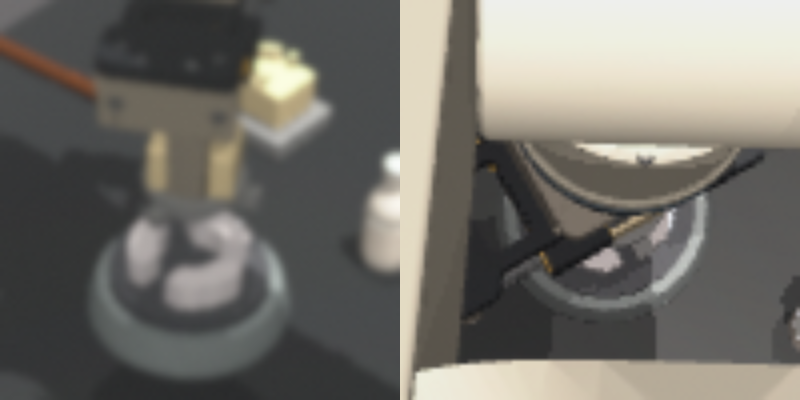

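The side crop shows the carrier held level above the open collar, so I descend gently.

Call:
carry_out([
  [1,0.5,5,0],
  [0,0,8,0],
  [0,0,8,0],
  [0,0,6,0],
  [0,0,4,0],
  [0,0,2,0],
  [0,0,1,0],
  [0,0,0,0],
  [0,0,0,0],
])

```text
t: 17.52
tcp_pos: [0.5851, -0.0254, 0.0738]
ee_rot: [0.0, 0.97, 0.245, 0.0]
wrist_force: [-1.6, -0.7, -1.3]
gripper_width: 0.37
grasp_force: 15.0
```

```bash
python3 - <<'E'
from h import *
go(.5843,-.0254,.0648,28.3)
E
```

```text
t 17.52 tcp [ 0.5851 -0.0254  0.0738] phi 28.32 tilt [ 0. -0. -1.] F [-1.55 -0.71 -1.26] w 34.0 gf 15.0 q6 1.03
shift mm [-0.7 -0.4  9. ] turn 0.02
```

Call:
carry_out([
  [-0.5,-0.3,0.5,0],
  [0,0,1,0],
  [0,0,1,0],
  [0,0,1,0],
  [0,0,0,0],
])

```text
t: 18.15
tcp_pos: [0.5843, -0.0254, 0.07]
ee_rot: [-0.0, 0.97, 0.245, -0.0]
wrist_force: [-0.3, 0.1, -1.5]
gripper_width: 0.367
grasp_force: 15.0
```

```bash
python3 - <<'E'
from h import *
go(.5843,-.0254,.0648,28.3)
E
```

```text
t 18.15 tcp [ 0.5843 -0.0254  0.07  ] phi 28.33 tilt [-0. -0. -1.] F [-0.28  0.14 -1.52] w 33.7 gf 15.0 q6 1.03
shift mm [0.  0.  5.2] turn 0.03
```

No contact force, and it is already below the ear-rest height, so the ears are in the slots. I continue down.

Call:
carry_out([
  [0,0,1.5,0],
  [0,0,1.5,0],
  [0,0,1,0],
  [0,0,0.5,0],
  [0,0,0.5,0],
  [0,0,0,0],
  [0,0,0,0],
])

```text
t: 19.02
tcp_pos: [0.5844, -0.0254, 0.0651]
ee_rot: [0.0, 0.97, 0.245, 0.0]
wrist_force: [-0.7, 0.1, -2.9]
gripper_width: 0.368
grasp_force: 15.0
```

```bash
python3 - <<'E'
from h import *
go(.5843,-.0254,.0648,28.3)
E
```

```text
t 19.02 tcp [ 0.5844 -0.0254  0.0651] phi 28.33 tilt [ 0. -0. -1.] F [-0.73  0.06 -2.86] w 33.8 gf 15.0 q6 1.03
shift mm [-0.1 -0.   0.3] turn 0.03
```

Almost home. I release, let it settle, then retreat up and aside for a check.

Call:
carry_out([
  [0,0,0,0],
  [0,0,0,0],
  [0,0,0,0],
  [0,0,0,0],
  [0,0,-5,0],
  [0,0,-10,0],
  [0,0,-20,0],
  [0,0,-30,0],
  [0,0,-30,0],
  [0,0,-20,0],
  [0,0,0,0],
  [-20,0,0,0],
  [-30,30,0,0],
  [-30,30,0,0],
  [-30,30,0,0],
  [-30,30,0,0],
  [-30,30,0,0],
  [-20,20,0,0],
  [0,0,0,0],
], claw=50)

```text
t: 21.4
tcp_pos: [0.4954, -0.2664, 0.1789]
ee_rot: [-0.001, 0.97, 0.243, -0.001]
wrist_force: [0.3, -0.5, -0.5]
gripper_width: 0.543
grasp_force: 0.0
```

```bash
python3 - <<'E'
from h import *
go(.5843,-.0254,.0648,28.3)
d=get_image("side");t=get_image("top")
for n,i,b in(("side",d,(255,318,190,255)),("top",t,(255,330,188,255))):
    P=cloud(i)[b[2]:b[3],b[0]:b[1]].reshape(-1,3);P=P[~np.isnan(P[:,0])]
    k=(P[:,2]>.073)&(P[:,2]<.082);q=P[k];A=np.c_[q[:,:2]-q[:,:2].mean(0),np.ones(len(q))]
    print(n,"block top",len(q),"z med",np.median(q[:,2]).round(4),"centre",np.round(cv2.minAreaRect(q[:,:2].astype(np.float32))[0],4),"slope",np.linalg.lstsq(A,q[:,2],rcond=None)[0].round(3),"max",P[:,2].max().round(4))
cv2.imwrite("pics/p4.png",np.hstack([cv2.resize(d["img"][160:260,240:340,::-1],(400,400)),cv2.resize(t["img"][150:340,230:460,::-1],(400,400))]))
E
```

```text
t 21.4 tcp [ 0.4954 -0.2664  0.1789] phi 28.17 tilt [-0.002  0.001 -1.   ] F [ 0.28 -0.49 -0.49] w 49.9 gf 0.0 q6 0.58
shift mm [ 192.3 -170.3  114.1] turn -0.13
side block top 207 z med 0.0792 centre [ 0.5838 -0.0234] slope [ 0.042 -0.062  0.079] max 0.0895
top block top 332 z med 0.0794 centre [ 0.5847 -0.0265] slope [ 0.016 -0.008  0.079] max 0.09
```

View pics/p4.png

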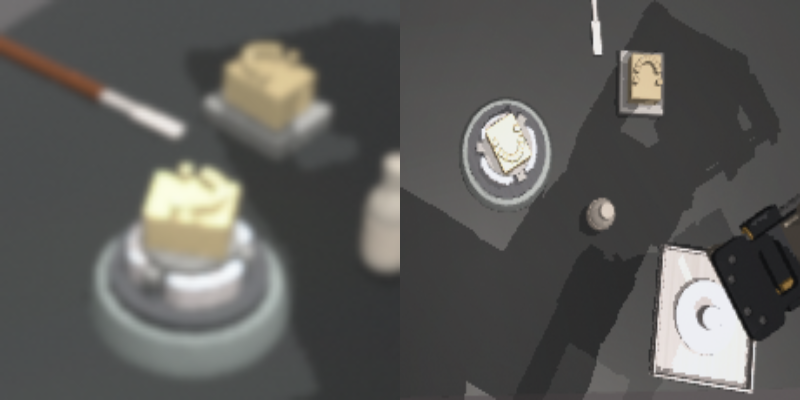

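The carrier sits level on the collar with its ears in the slots. Its block top reads 79 mm, against 78 mm expected and the cameras' usual +1 mm. The cover lies flat in the tray, and the gripper is clear.

```bash
python3 -c "
from rig import *
print(hand_in())"
```

```text
the job is handed in; nothing more can be done
None
```

The job is handed in: the dust cover stands knob up in the tray, and the carrier is keyed home and level in the collar and released, after about 21 s of the 70 s allowed; the hand-in call returned no verdict.

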